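Cover the clamped pipe ring and hold the index pin out

TASK

Set the loose aluminium cover onto the pipe ring on the indexing fixture, without dropping it, so that it sits seated and level, and let go of it. Then pull the fixture's red-knobbed sprung index pin up as far as it goes and keep holding it there, so that a colleague can turn the index disc: finish while gripping the pin, do not let it snap back. Do not pull the pin before the cover is on, and leave the other things on the table undisturbed.

Things in the scene. Friction and masses are not known exactly. Their poses are not given: they have to be found in the camera images.
- cover: Loose round aluminium cover, about 0.3 kg, lying lip down on the table. Origin: centre of the underside of the lip, z up through the grip. Lip 88 mm across and 8 mm deep (tapering to 78 mm at the bottom); flange 120 mm across, 5 mm thick, from 8 to 13 mm above the origin; upright black round grip 26 mm across from 13 to 47 mm above the origin (gripped from above at about 35 mm). A small 5 mm high brass plug on the flange has no role.
- indexer: Grey indexing fixture bolted to the table (its place and yaw vary). Origin: centre of its underside; z up; local +y points from its centre to the bracket with the index pin. Grey round foot, steel index disc 210 mm across (top 32 mm above the table) with a circle of brass-bushed holes, and a steel pipe ring clamped on its centre. The bracket reaches 143 mm from the centre, is 44 mm wide and its arm's top is 56 mm above the table; the disc does not turn during the job.
- ring_rim (a point): Centre of the upper rim of the clamped grey pipe ring, 68 mm above the table. Ring 113 mm outside, wall about 4 mm, 36 mm high. The cover's lip drops into it with about 4 mm of play all round and the flange rests on the rim; seated, the cover's origin is 8 mm below this point.
- pin_knob (a point): Centre of the red plastic knob of the index pin (moves with the pin), 90 mm from the ring's centre; 95 mm above the table with the pin home. Knob: upright cylinder 26 mm across, 34 mm tall (17 mm up and down from this point), with two thin black bands; below it, from 56 to 74 mm above the table, stands a 22 mm steel barrel. Gripped from above.
- pin_seat (a point): Mouth of the seat hole in the index disc, 32 mm above the table, below the pin. Fixed to the fixture. With the pin home its tip is 8 mm down in this hole.
- index_pin (a joint): Travel of the sprung index pin straight up, m: 0 = home in its hole, 0.020 = fully back against its stop. The spring pulls it home with about 6 N at 0 and 12 N at 0.020; let go, it snaps home.
- tape_measure: Yellow tape measure, 66x99x38 mm, on the table at the left near the robot; a bystander. Origin: centre of its underside.
- soapstone_holder: Thin metal marker holder, 10x122x11 mm, lying on the table near the robot; a bystander. Origin: centre of its underside.
- t_joint: Welded T sample of two plates, 45x80x40 mm, on the table at the right; a bystander. Origin: centre of its underside.

How it is judged:
On the way, in this order (a step that is already met when the one before it is completed fails the run):
1. the cover sits seated and level on the pipe ring, let go, with the index pin still home (horizontal distance between cover and ring_rim below 0.008 m and z of cover in the frame of ring_rim between -0.012 and -0.0055 m and angle between cover's own z axis and vertical below 0.035 rad and contact force between the fingers and cover below 0.1 N and linear speed of cover below 0.02 m/s and value of joint index_pin below 0.006 m), for 0.2 s.
2. the index pin is pulled fully back by the fingers (value of joint index_pin above 0.016 m and contact force between the fingers and index_pin above 2 N), for 0.3 s.
At the end, for the whole second after the job is handed in: The fingers grip the index pin (over 2 N) and hold it at least 16 mm of its 20 mm up, clear of its hole, through the last second; the cover rests on the ring untouched by the fingers, within 8 mm of its centre, its lip inside (origin at least 5.5 mm below the rim), tilted less than 2 degrees (all of step 2 and horizontal distance between cover and ring_rim below 0.008 m and z of cover in the frame of ring_rim between -0.012 and -0.0055 m and angle between cover's own z axis and vertical below 0.035 rad and contact force between the fingers and cover below 0.1 N and linear speed of cover below 0.02 m/s); the arm keeps its last pose, push and grip.
It fails at once if the index pin was lifted before the cover was on the ring (value of joint index_pin above 0.008 m and horizontal distance between cover and ring_rim above 0.03 m).
It fails at once if the cover was dropped or thrown (z of cover in the frame of ring_rim above 0.015 m and contact force between the fingers and cover below 0.05 N and linear speed of cover above 0.3 m/s).
It fails at once if the tape_measure was disturbed (distance of tape_measure from where it was at the start of the episode above 0.02 m).
It fails at once if the soapstone_holder was disturbed (distance of soapstone_holder from where it was at the start of the episode above 0.02 m).
It fails at once if the t_joint was disturbed (distance of t_joint from where it was at the start of the episode above 0.02 m).
It also fails if it takes over 48 s, if anything falls off the work surface, if the arm or the gripper's body presses on something with over 40 N, if the wrist force passes 120 N, or if a joint passes its speed limit or range.

ROBOT

A 7-joint arm with a two-finger parallel gripper is mounted at the origin on a cart in front of the work surface, level with it; the furniture and walls round the work are solid. World frame = base frame: x ahead of the robot, y to its left, z up, the work surface at z = 0. Lengths are in m, angles in rad, forces in N, time in s.
With the tool pointing down it reaches from about 0.425 to 0.875 m from the base axis. Payload 4.7 kg.
Tool frame: the origin (TCP) lies on the mounting face of the last link; the fingertips stand 182 mm ahead of it and the grasp point (between the pads) lies 164 mm ahead of it; x points along the fingers, y is the direction in which the jaws open and shut, and the axes are right-handed (so a half turn about x gives the same grasp; the last joint's range is limited). The gripper opens to 87 mm and grips with 3 to 60 N. Pads are 19 mm wide; open, the fingers measure 117 mm over their backs; the gripper's body (75 mm by 190 mm) begins 51 mm behind the grasp point.
Start: joints at [-1.192, 0.321, -0.07, 1.45, 0.023, 1.371, -0.057], TCP at [0.232, 0.607, 0.405] pointing down, gripper open.
Joint ranges: [-2.86, 2.86], [-0.3, 2.09], [-1.38, 1.24], [0.06, 2.45], [-1.56, 4.7], [0.09, 2.05], [-2.69, 2.69]. Speed limits (rad/s): [2.57, 2.57, 3.14, 3.14, 3.14, 3.14, 3.14].

INTERFACE

Orientations are given as a rotation vector (axis times angle).
In Python, from bench import monitor, get_image, ctrl gives the robot as it stands.
- The arm moves only by the shell command python3 -m creep 'ROWS' [FORCE]. ROWS is JSON, a list of rows, each a list of 7 numbers: the shift along the tool's x, y, z in mm, then the turn, a rotation vector about the tool's x, y, z in rad, then the finger opening in mm, from 0 to 87. A call has 1 to 5 rows; each row shifts and turns the commanded pose from where the row before left it, along the tool's axes as they then stand; what a row does not reach is not made up. A row lasts 1/10 s, in which the tool goes at most 50 mm and 8.59 degrees, less where a joint would pass 70% of its speed; a pose out of reach is approached as far as the arm can. A call is refused whole if a number of a shift passes 50 or a number of a turn 0.15, either way. A call with a gripper value outside its range is refused whole. The fingers move at their own pace and stop on an object; FORCE is the grip in N (left out, the last holds). Time passes only in rows, so rows that do not move let the fingers close. It gives the time, the measured TCP pose, the force and the opening at its end, in the units of the state.
- monitor.get_state(): the state, without advancing time (a new reading comes with each control period).
- get_image(name): name is "side" or "top" or "wrist"; returns a dict with "img" (420x560x3 uint8, red, green, blue), "mtx" (3x3 intrinsics, pixels), "D" ([k1, k2, p1, p2, k3] as OpenCV has them; the pictures are not rectified), "view" (4x4, takes a point from world to camera coordinates). Camera axes: x right, y up, looking along -z (the intrinsics and any distortion apply to the point x, -y, -z); pixel columns grow to the right and rows downward; lengths in m; the calibration is good to about 2 mm. A picture is of the moment at which its call begins. There is no depth.
- ctrl.close_job(): hands the job in, once; it reports no verdict.
The state is a dict: "time": time; "joint_positions": joint angles; "qd": joint speeds; "joint_torque": joint torques, N m; "position": TCP position; "tool_rot": TCP orientation; "ft_force": force on the tool from outside, world axes, zero at the start; "torque": the same for the moment, N m; "grip_width": opening from 0.0 (shut) to 1.0 (fully open).
Only numpy, scipy, OpenCV 4.12 (cv2) and the standard library are available. Lean on these libraries where they do the work, as an engineer would, in place of code of your own. Each camera call takes 0.05 s, during which the arm holds its last target.

## Working session

There is one attempt and no reset: what is moved stays moved. The work goes in short steps, Python scripts to look and compute and a shell command to move; the robot and the scene stay as the last step left them, time stands still between calls to the robot, and variables do not carry over. Pictures are saved under pics/ and viewed, and the job is handed in when it is done.

```bash
ls; mkdir -p pics; python3 - <<'E'
from bench import monitor,get_image,ctrl
import cv2
print(monitor.get_state())
for n in ("side","top","wrist"):
    d=get_image(n); cv2.imwrite(f"pics/{n}0.png",d["img"][:,:,::-1]); print(n,d["mtx"].tolist(),d["D"],d["view"].round(4).tolist())
E
```

```text
pics
{'time': 0.0, 'joint_positions': array([-1.19189715,  0.32184109, -0.07009901,  1.45168088,  0.02260906,
        1.37079574, -0.05688794]), 'qd': array([-3.30471665e-03, -1.65047966e-03,  5.69614492e-04, -1.79588736e-03,
        2.85901026e-04,  1.61668236e-04, -8.53171616e-05]), 'joint_torque': array([-2.73514515e-04, -4.91292286e+01, -4.03990103e-01, -3.12516904e+01,
       -6.39516930e-02,  4.39185882e-02,  2.17985485e-04]), 'position': array([0.231846  , 0.60702617, 0.40364659]), 'tool_rot': array([ 0.2846733 ,  1.55203513, -0.28770545]), 'ft_force': array([ 0.7264874 ,  0.28305479, -0.17573755]), 'torque': array([-0.00050374,  0.02268104,  0.01786953]), 'grip_width': 0.9994357075272908}
side [[398.5251904898928, 0.0, 265.65028345497615], [0.0, 398.5251904898928, 209.32602905292248], [0.0, 0.0, 1.0]] [-0.09625305  0.          0.          0.          0.        ] [[-0.9239, 0.3824, 0.0127, 0.4507], [-0.3086, -0.7645, 0.566, 0.0949], [0.2261, 0.519, 0.8243, -1.0318], [0.0, 0.0, 0.0, 1.0]]
top [[462.6956607207446, 0.0, 274.9462939985506], [0.0, 462.6956607207446, 204.52738388134566], [0.0, 0.0, 1.0]] [-0.05012081  0.          0.          0.          0.        ] [[0.0184, -0.9998, 0.0053, -0.0428], [0.9926, 0.0189, 0.12, -0.499], [-0.1201, 0.003, 0.9928, -0.8863], [0.0, 0.0, 0.0, 1.0]]
wrist [[312.0150772137094, 0.0, 276.3007126418041], [0.0, 312.0150772137094, 207.20856497592848], [0.0, 0.0, 1.0]] [-0.04160485  0.          0.          0.          0.        ] [[0.3562, 0.9344, -0.0024, -0.6498], [-0.9051, 0.3444, -0.2494, 0.0313], [-0.2322, 0.091, 0.9684, -0.3902], [0.0, 0.0, 0.0, 1.0]]
```

View pics/side0.png

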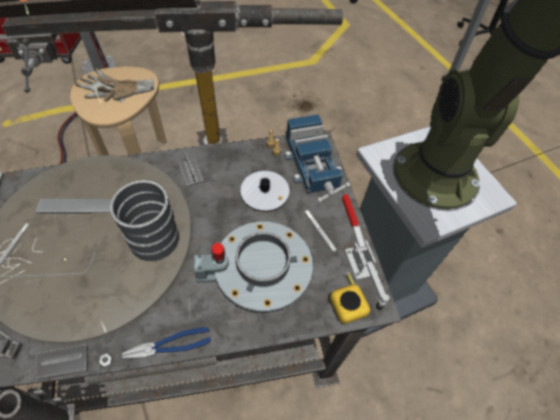

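View pics/top0.png

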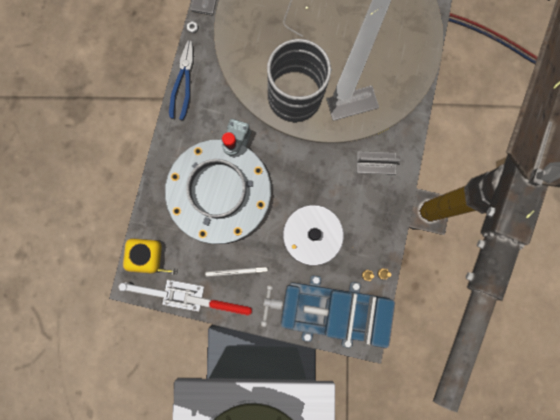

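View pics/wrist0.png

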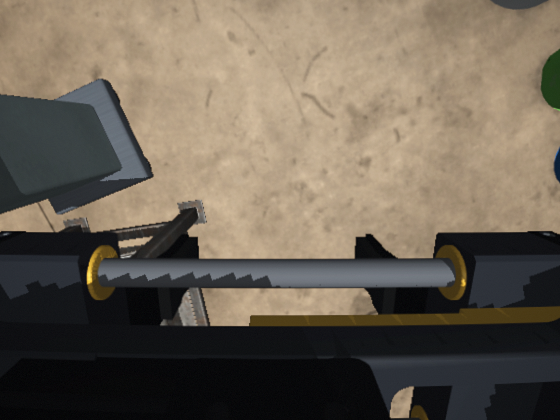

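Side view: cover at about (265,190) with its grip at (265,184), ring (263,260), red knob (218,252). Top view: cover (313,235), ring (219,188), knob (229,140), and the tape, marker holder and T piece all lie clear. Next I'll measure them.

```bash
cat > h.py <<'E'
import numpy as np,cv2
from bench import monitor,get_image
from scipy.spatial.transform import Rotation as R
def ray(d,px):
    p=cv2.undistortPoints(np.array([[px]],float),d["mtx"],d["D"])[0,0]
    V=d["view"];Rm=V[:3,:3];c=-Rm.T@V[:3,3]
    v=Rm.T@np.array([p[0],-p[1],-1.]);return c,v/np.linalg.norm(v)
def onz(d,px,z):
    c,v=ray(d,px);return c+v*(z-c[2])/v[2]
def tri(*cv):
    A=sum(np.eye(3)-np.outer(v,v) for c,v in cv);b=sum((np.eye(3)-np.outer(v,v))@c for c,v in cv)
    X=np.linalg.solve(A,b);return X,[np.linalg.norm(np.cross(X-c,v)) for c,v in cv]
def planecircle(d,pts,z):
    P=np.array([onz(d,p,z)[:2] for p in pts]);A=np.c_[2*P,np.ones(len(P))]
    for _ in range(6):
        s=np.linalg.lstsq(A,(P**2).sum(1),rcond=None)[0];r=np.sqrt(s[2]+s[:2]@s[:2])
        e=np.abs(np.hypot(*(P-s[:2]).T)-r);k=e<max(2*np.median(e),.0005);P=P[k];A=A[k]
    return s[:2],r,len(P)
def proj(d,X):
    V=d["view"];q=V[:3,:3]@np.array(X)+V[:3,3];q=np.array([[q[0],-q[1],-q[2]]])
    return cv2.projectPoints(q,np.zeros(3),np.zeros(3),d["mtx"],d["D"])[0][0,0]
def biggest(m):
    cs,_=cv2.findContours(m.astype(np.uint8),cv2.RETR_EXTERNAL,cv2.CHAIN_APPROX_NONE);return max(cs,key=cv2.contourArea)
E
python3 - <<'E'
from h import *
for n,cw,kw in (("top",(270,190,360,280),(205,115,255,165)),("side",(230,160,300,220),(200,235,235,270))):
    d=get_image(n);I=d["img"].astype(int)
    cv2.imwrite(f"pics/{n}_c.png",cv2.resize(d["img"][100:300,140:360,::-1] if n=="top" else d["img"][150:330,180:380,::-1],None,fx=3,fy=3,interpolation=cv2.INTER_CUBIC)[:600,:800])
    m=np.zeros(I.shape[:2],bool);x0,y0,x1,y1=cw;m[y0:y1,x0:x1]=(I.min(2)>150)[y0:y1,x0:x1]
    c=biggest(m);print(n,"flange",planecircle(d,c[:,0],.013),cv2.boundingRect(c))
    f=np.zeros(m.shape,np.uint8);cv2.drawContours(f,[c],-1,1,-1)
    g=(I.max(2)<70)&(f>0);c=biggest(g);print("grip",cv2.boundingRect(c))
    m[:]=0;x0,y0,x1,y1=kw;m[y0:y1,x0:x1]=((I[...,0]>120)&(I[...,1]<70))[y0:y1,x0:x1]
    print("knob",cv2.boundingRect(biggest(m)),np.array(np.nonzero(m)).mean(1)[::-1])
E
```

```text
top flange (array([ 0.44293694, -0.11048779]), np.float64(0.0593251657914272), 137) (283, 205, 60, 60)
grip (309, 229, 12, 11)
knob (222, 133, 13, 12) [228.27419355 138.65322581]
side flange (array([ 0.44535724, -0.11024432]), np.float64(0.05872695155265215), 80) (241, 171, 48, 39)
grip (260, 179, 9, 13)
knob (211, 243, 13, 12) [217.07758621 248.65517241]
```

View pics/top_c.png

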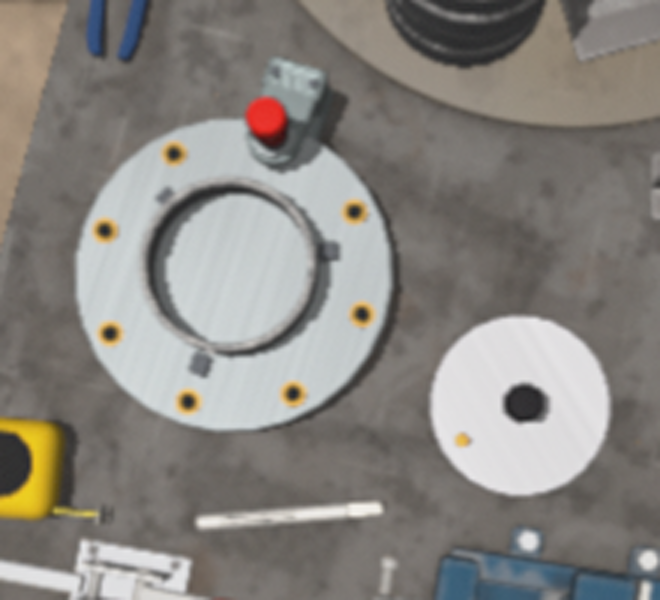

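View pics/side_c.png

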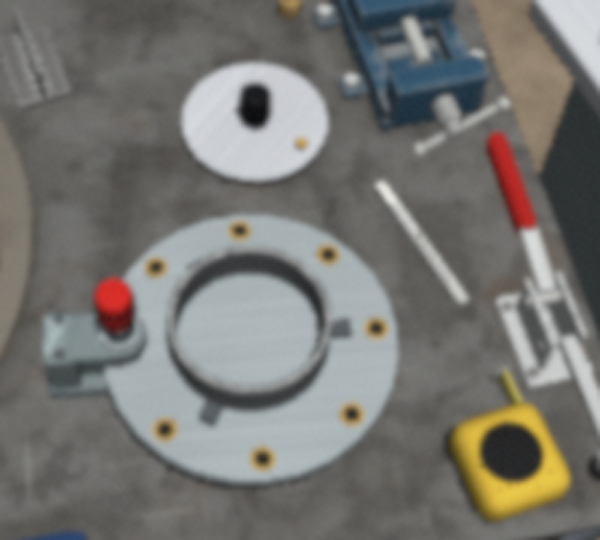

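Crops: the cover's flange circle is clean in both views and the two agree to 2.5 mm. The brass bushings ring the disc, and the red knob caps are at about (229,139) in top and (218,248) in side.

```bash
python3 - <<'E'
from h import *
kn={"top":(229,139.2),"side":(218.2,247)}
D={}
for n,w in (("top",(155,130,280,250)),("side",(205,215,320,315))):
    d=D[n]=get_image(n);I=d["img"].astype(int)
    m=np.zeros(I.shape[:2],np.uint8);x0,y0,x1,y1=w
    b=((I[...,0]-I[...,2]>50)&(I[...,1]>70))
    m[y0:y1,x0:x1]=b[y0:y1,x0:x1];m=cv2.dilate(m,np.ones((3,3)))
    k,l,s,c=cv2.connectedComponentsWithStats(m)
    c=np.array([c[i] for i in range(1,k) if s[i,4]>12]);print(n,c.round(1).tolist())
    print("bushing circle",planecircle(d,c,.032))
    print("knob top",onz(d,kn[n],.112))
print(tri(*[ray(D[n],kn[n]) for n in kn]))
E
```

```text
top [[227.0, 135.6], [197.5, 150.6], [257.7, 170.2], [174.5, 176.2], [260.2, 204.2], [176.1, 210.5], [237.2, 230.9], [202.3, 233.3], [157.2, 245.1]]
bushing circle (array([0.51737467, 0.09801729]), np.float64(0.10131085937577196), 9)
knob top [0.60894722 0.05336097 0.112     ]
side [[259.4, 226.3], [288.7, 234.4], [231.5, 238.8], [217.3, 244.8], [305.0, 259.0], [296.9, 287.6], [234.6, 292.6], [267.0, 302.3]]
bushing circle (array([0.52790386, 0.08153144]), np.float64(0.08988732547837049), 6)
knob top [0.61207254 0.05561951 0.112     ]
(array([0.610926  , 0.05346624, 0.10731887]), [np.float64(0.0008119860312039429), np.float64(0.0008119860312040838)])
```

```bash
python3 - <<'E'
from h import *
T=[[197.5,150.6],[257.7,170.2],[174.5,176.2],[260.2,204.2],[176.1,210.5],[237.2,230.9],[202.3,233.3]]
S=[[259.4,226.3],[288.7,234.4],[231.5,238.8],[305.0,259.0],[296.9,287.6],[234.6,292.6],[267.0,302.3]]
# steel ring far/near edges: sample rim top by eye from crops (outer edge)
tc=[(145,262),(163,208),(195,182),(232,177),(285,195),(312,225),(318,270),(290,332),(235,354),(185,340),(155,305)]
sc=[(168,320),(185,270),(205,255),(248,246),(290,252),(322,285),(329,320),(318,355),(285,388)]
for n,P,c,o in (("top",T,tc,(140,100)),("side",S,sc,(180,150))):
    d=get_image(n);print(n,planecircle(d,P,.032)); print(planecircle(d,[(x/3+o[0],y/3+o[1]) for x,y in c],.068))
E
```

```text
top (array([0.5258143 , 0.08186416]), np.float64(0.09009834700743564), 7)
(array([0.52492779, 0.07731183]), np.float64(0.056494244202824596), 11)
side (array([0.52794493, 0.08150137]), np.float64(0.08992326740500896), 7)
(array([0.52926563, 0.08323404]), np.float64(0.05630699833815015), 9)
```

```bash
cat > st.py <<'E'
from h import *
import sys
s=monitor.get_state();M=R.from_rotvec(s["tool_rot"]).as_matrix()
print("t",round(float(s["time"]),2),"tcp",s["position"].round(4),"grasp",(s["position"]+.164*M[:,0]).round(4),"F",s["ft_force"].round(1),"w mm",round(s["grip_width"]*87,1))
print("q",s["joint_positions"].round(2));print("axes",M.round(3).tolist())
a=np.array([float(x) for x in sys.argv[1:4]])
yd=float(sys.argv[4]) # jaw axis angle deg world
y=np.array([np.cos(np.radians(yd)),np.sin(np.radians(yd)),0])
for sg in(1,-1):
    x=np.array([0,0,-1.]);T=np.c_[x,sg*y,np.cross(x,sg*y)]
    rv=R.from_matrix(M.T@T).as_rotvec()
    print("turn tool rv",rv.round(3),"shift tool mm", (1000*M.T@(a-s["position"]-.164*M[:,0])).round(1),"TCP shift for final", (1000*M.T@(a-.164*T[:,0]-s["position"])).round(1))
E
python3 st.py .4442 -.1104 .12 72
```

```text
t 0.45 tcp [0.2319 0.6072 0.4047] grasp [0.2319 0.6072 0.2407] F [ 0.6 -0.2  1. ] w mm 87.0
q [-1.19  0.32 -0.07  1.45  0.02  1.37 -0.06]
axes [[-0.0, 0.357, 0.934], [-0.0, 0.934, -0.357], [-1.0, -0.0, 0.0]]
turn tool rv [-0.051  0.     0.   ] shift tool mm [ 120.7 -594.7  454.3] TCP shift for final [ 120.7 -594.7  454.3]
turn tool rv [ 3.091  0.    -0.   ] shift tool mm [ 120.7 -594.7  454.3] TCP shift for final [ 120.7 -594.7  454.3]
```

```bash
python3 -m creep '[[0,-25,40,-0.01,0,0,60],[0,-25,40,-0.01,0,0,60],[0,-25,40,-0.01,0,0,60],[0,-25,40,-0.01,0,0,60],[0,-25,40,-0.01,0,0,60]]' 20; python3 -m creep '[[0,-40,28,0,0,0,60],[0,-40,28,0,0,0,60],[0,-40,28,0,0,0,60],[0,-40,28,0,0,0,60],[0,-40,28,0,0,0,60]]'; python3 st.py .4442 -.1104 .12 72
```

```text
time: 0.95
position: [0.3788, 0.4203, 0.4051]
tool_rot: [0.247, 1.556, -0.246]
ft_force: [1.9, 1.1, -0.5]
grip_width: 0.711
time: 1.45
position: [0.4493, 0.1864, 0.4051]
tool_rot: [0.248, 1.556, -0.246]
ft_force: [0.8, 0.1, 0.6]
grip_width: 0.691
t 1.45 tcp [0.4493 0.1864 0.4051] grasp [0.4494 0.1865 0.2411] F [0.8 0.1 0.6] w mm 60.1
q [-0.7  -0.04  0.25  1.85  0.01  1.32  0.8 ]
axes [[0.001, 0.31, 0.951], [0.001, 0.951, -0.31], [-1.0, 0.001, 0.001]]
turn tool rv [-0.001  0.001 -0.001] shift tool mm [ 120.9 -284.1   86.9] TCP shift for final [ 120.9 -283.9   87. ]
turn tool rv [ 3.141e+00 -2.000e-03 -1.000e-03] shift tool mm [ 120.9 -284.1   86.9] TCP shift for final [ 120.9 -283.9   87. ]
```

```bash
python3 -m creep '[[0,-45,14,0,0,0,60],[0,-45,14,0,0,0,60],[5,-45,14,0,0,0,60],[10,-45,14,0,0,0,60],[15,-40,14,0,0,0,60]]'; python3 -m creep '[[30,-32,12,0,0,0,60],[30,-30,6,0,0,0,60],[20,0,0,0,0,0,60],[0,0,0,0,0,0,60]]'; python3 st.py .4442 -.1104 .035 72
python3 - <<'E'
from h import *
for n in("wrist","top"):
    d=get_image(n);cv2.imwrite(f"pics/{n}1.png",d["img"][:,:,::-1])
    print(proj(d,(.4442,-.1104,.047)))
E
```

```text
time: 1.95
position: [0.4473, -0.0449, 0.3756]
tool_rot: [0.249, 1.554, -0.247]
ft_force: [1.0, -0.0, 1.1]
grip_width: 0.693
time: 2.35
position: [0.4439, -0.1075, 0.2925]
tool_rot: [0.249, 1.561, -0.25]
ft_force: [-0.7, 0.1, -0.6]
grip_width: 0.69
t 2.35 tcp [ 0.4439 -0.1075  0.2925] grasp [ 0.4431 -0.1075  0.1285] F [-0.7  0.1 -0.6] w mm 60.0
q [-0.43 -0.02  0.61  2.07  0.01  1.09  1.43]
axes [[-0.005, 0.312, 0.95], [0.0, 0.95, -0.312], [-1.0, -0.001, -0.005]]
turn tool rv [-0.003 -0.005  0.001] shift tool mm [93.5 -2.3  2.4] TCP shift for final [93.5 -2.5  1.6]
turn tool rv [3.138e+00 2.000e-03 8.000e-03] shift tool mm [93.5 -2.3  2.4] TCP shift for final [93.5 -2.5  1.6]
[272.19799063 222.03574813]
[314.29686598 232.73964677]
```

View pics/wrist1.png

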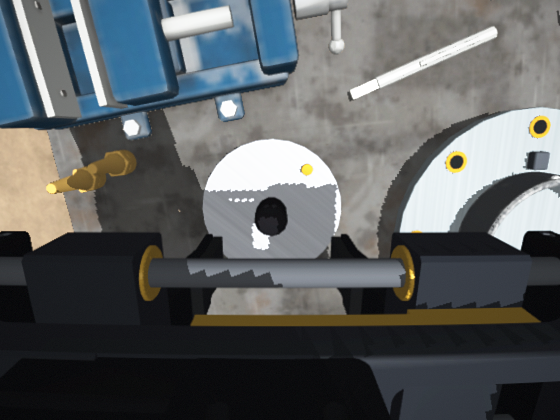

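View pics/top1.png

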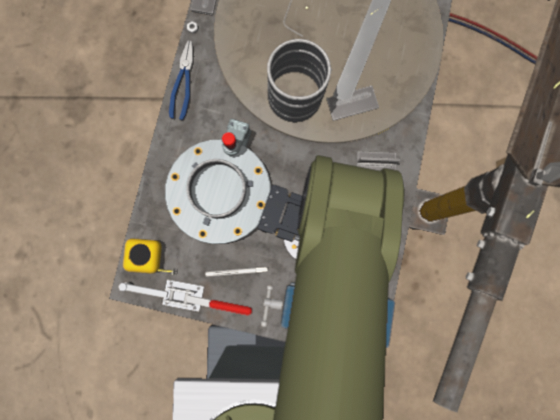

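Wrist view: the grip's black top is at about (270,213), nearly midway between the fingers. The vice edge is about 100 mm away, so it is clear. I'll check the grip's position with this view.

```bash
python3 - <<'E'
from h import *
d=get_image("wrist");I=d["img"]
c=np.linalg.inv(d["view"])[:3,3];print("cam",c)
cv2.imwrite("pics/w2.png",cv2.resize(I[130:260,190:350,::-1],None,fx=4,fy=4,interpolation=cv2.INTER_CUBIC))
m=np.zeros(I.shape[:2],bool);m[135:200,195:350]=(I.min(2)>110)[135:200,195:350]
ct=biggest(m)[:,0];ct=ct[(ct[:,1]<190)];top=[ct[ct[:,0]==x][:,1].min() for x in range(212,332)]
print(planecircle(d,np.c_[range(212,332),top],.013))
E
```

```text
cam [ 0.38188442 -0.08478438  0.27555811]
(array([ 0.16723185, -0.02144841]), np.float64(0.2309706205116486), 79)
```

View pics/w2.png

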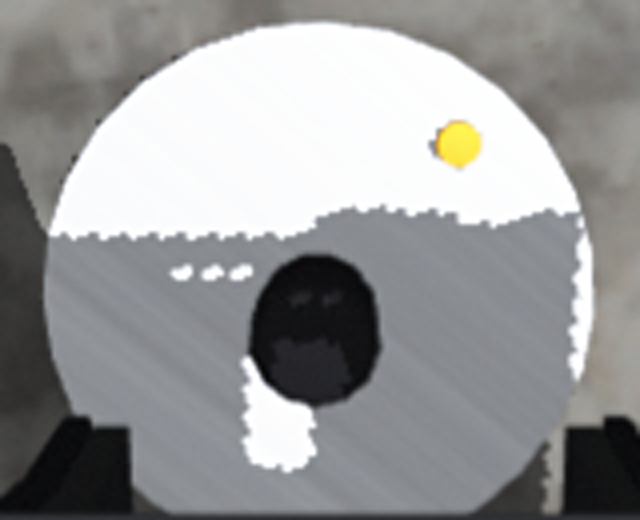

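```bash
python3 - <<'E'
from h import *
d=get_image("wrist")
P=[(50,235),(100,120),(170,60),(320,22),(450,57),(540,140),(580,215),(592,300),(575,380),(45,300),(70,415)]
P=[(190+x/4,130+y/4) for x,y in P]
print(planecircle(d,P,.013)); print(onz(d,(190+314/4,130+342/4),.047))
E
```

```text
(array([ 0.44381906, -0.11103408]), np.float64(0.059555435517177256), 10)
[ 0.44318035 -0.11060414  0.047     ]
```

The three views put the cover at (0.444,-0.1106), within about 1 mm of each other. Descending.

```bash
python3 -m creep '[[25,-2.5,1.6,-0.003,-0.005,0,60],[25,0,0,0,0,0,60],[20,0,0,0,0,0,60],[14,0,0,0,0,0,60],[10,0,0,0,0,0,60]]'; python3 -m creep '[[0,0,0,0,0,0,60],[0,0,0,0,0,0,60]]'; python3 st.py .444 -.1106 .035 72
```

```text
time: 3.05
position: [0.4472, -0.1091, 0.2009]
tool_rot: [0.243, 1.551, -0.243]
ft_force: [-0.4, 0.8, 0.6]
grip_width: 0.688
time: 3.25
position: [0.4472, -0.1097, 0.2016]
tool_rot: [0.244, 1.551, -0.244]
ft_force: [-0.1, -0.1, 0.4]
grip_width: 0.688
t 3.25 tcp [ 0.4472 -0.1097  0.2016] grasp [ 0.4482 -0.1099  0.0376] F [-0.1 -0.1  0.4] w mm 59.9
q [-0.4   0.14  0.62  2.14 -0.11  0.88  1.54]
axes [[0.006, 0.306, 0.952], [-0.001, 0.952, -0.306], [-1.0, 0.0, 0.006]]
turn tool rv [ 0.003  0.006 -0.   ] shift tool mm [ 2.5 -1.9 -3.8] TCP shift for final [ 2.6 -1.9 -2.7]
turn tool rv [-3.139e+00  1.000e-03  1.000e-02] shift tool mm [ 2.5 -1.9 -3.8] TCP shift for final [ 2.6 -1.9 -2.7]
```

```bash
python3 -m creep '[[2.5,-1.5,-3,0.003,0.006,0,60],[0,0,0,0,0,0,60]]'; python3 st.py .444 -.1106 .035 72
```

```text
time: 3.45
position: [0.4431, -0.1105, 0.1986]
tool_rot: [0.248, 1.557, -0.247]
ft_force: [0.1, 0.5, -0.0]
grip_width: 0.69
t 3.45 tcp [ 0.4431 -0.1105  0.1986] grasp [ 0.443  -0.1103  0.0346] F [ 0.1  0.5 -0. ] w mm 60.0
q [-0.4   0.14  0.62  2.15 -0.11  0.88  1.54]
axes [[-0.001, 0.31, 0.951], [0.001, 0.951, -0.31], [-1.0, 0.001, -0.001]]
turn tool rv [-0.001 -0.001 -0.001] shift tool mm [-0.4  0.   1.1] TCP shift for final [-0.4  0.1  0.9]
turn tool rv [ 3.141e+00 -1.000e-03  1.000e-03] shift tool mm [-0.4  0.   1.1] TCP shift for final [-0.4  0.1  0.9]
```

```bash
python3 -m creep '[[0,0,1,0,0,0,30],[0,0,0,0,0,0,15],[0,0,0,0,0,0,15],[0,0,0,0,0,0,15],[0,0,0,0,0,0,15]]' 35; python3 -m creep '[[0,0,0,0,0,0,15],[0,0,0,0,0,0,15]]'; python3 -m creep '[[-5,0,0,0,0,0,15],[-10,0,0,0,0,0,15],[-20,0,0,0,0,0,15],[-25,0,0,0,0,0,15],[-25,0,0,0,0,0,15]]';python3 st.py .527 .082 .2 72
```

```text
time: 3.95
position: [0.4442, -0.1108, 0.1982]
tool_rot: [0.247, 1.558, -0.247]
ft_force: [0.5, -2.4, 0.0]
grip_width: 0.32
time: 4.15
position: [0.4441, -0.1109, 0.1982]
tool_rot: [0.247, 1.558, -0.247]
ft_force: [-0.7, -1.2, 1.1]
grip_width: 0.292
time: 4.65
position: [0.4439, -0.1107, 0.2845]
tool_rot: [0.247, 1.558, -0.247]
ft_force: [1.4, 0.5, -2.2]
grip_width: 0.289
t 4.65 tcp [ 0.4439 -0.1107  0.2845] grasp [ 0.4437 -0.1106  0.1205] F [ 1.4  0.5 -2.2] w mm 25.1
q [-0.43 -0.01  0.62  2.08  0.    1.07  1.45]
axes [[-0.001, 0.31, 0.951], [0.0, 0.951, -0.31], [-1.0, -0.0, -0.001]]
turn tool rv [-0.001 -0.001  0.   ] shift tool mm [-79.6 209.   19.4] TCP shift for final [-79.6 208.9  19.2]
turn tool rv [3.141e+00 0.000e+00 2.000e-03] shift tool mm [-79.6 209.   19.4] TCP shift for final [-79.6 208.9  19.2]
```

```bash
python3 -m creep '[[-25,0,0,0,0,0,15],[-10,10,0,0,0,0,15],[0,25,2,0,0,0,15],[0,35,4,0,0,0,15],[0,40,4,0,0,0,15]]'; python3 -m creep '[[0,40,4,0,0,0,15],[0,33,3,0,0,0,15],[0,18,2,0,0,0,15],[0,8,0,0,0,0,15],[0,0,0,0,0,0,15]]';python3 st.py .527 .082 .1 72
python3 - <<'E'
from h import *
for n in("wrist","side"):
    d=get_image(n);cv2.imwrite(f"pics/{n}3.png",d["img"][:,:,::-1])
E
```

```text
time: 5.15
position: [0.4878, -0.0082, 0.3181]
tool_rot: [0.249, 1.558, -0.248]
ft_force: [1.4, -0.5, -2.9]
grip_width: 0.287
time: 5.65
position: [0.5269, 0.0824, 0.3178]
tool_rot: [0.246, 1.559, -0.247]
ft_force: [-0.0, -0.4, -2.8]
grip_width: 0.287
t 5.65 tcp [0.5269 0.0824 0.3178] grasp [0.5265 0.0823 0.1538] F [-0.  -0.4 -2.8] w mm 25.0
q [-0.62  0.14  0.45  1.87 -0.07  1.15  1.11]
axes [[-0.002, 0.309, 0.951], [-0.0, 0.951, -0.309], [-1.0, -0.001, -0.002]]
turn tool rv [ 0.    -0.002  0.001] shift tool mm [53.8 -0.1  0.6] TCP shift for final [53.8 -0.3  0.3]
turn tool rv [-3.141e+00 -2.000e-03 -3.000e-03] shift tool mm [53.8 -0.1  0.6] TCP shift for final [53.8 -0.3  0.3]
```

View pics/wrist3.png

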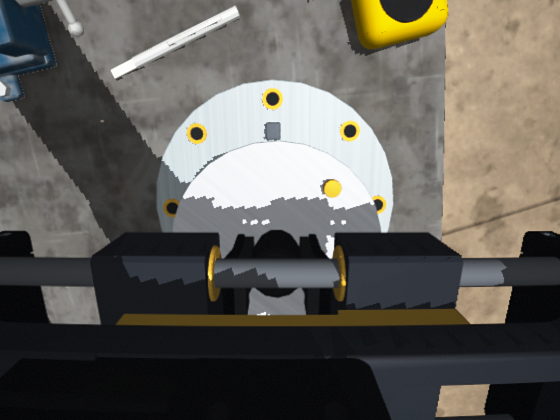

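View pics/side3.png

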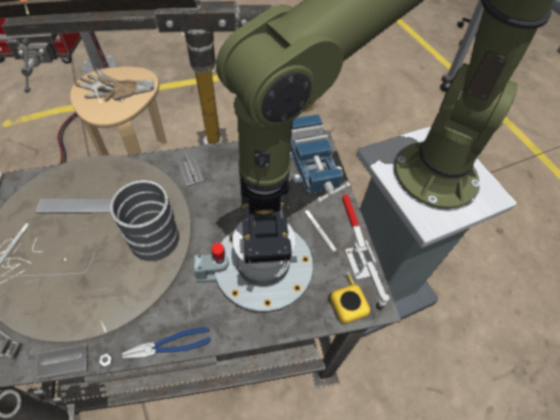

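The wrist view shows the cover hanging level. Bushings are visible at (196,133), (272,99), (350,131), (378,204) and (172,208), so I'll cross-check the ring centre with them.

```bash
python3 - <<'E'
from h import *
from scipy.optimize import least_squares
d=get_image("wrist");I=d["img"].astype(int)
m=((I[...,0]-I[...,2]>60)&(I[...,1]>70)|(I.max(2)<60)).astype(np.uint8)
P=[]
for x,y in[(196,133),(272,99),(350,131),(378,204),(172,208)]:
    b=((I[...,0]-I[...,2]>60))[y-14:y+15,x-14:x+15].astype(np.uint8)
    c=cv2.convexHull(np.argwhere(b)[:,::-1].astype(np.int32));c=np.array([c[:,0].min(0),c[:,0].max(0)]).mean(0);P.append(c+[x-14,y-14])
print(np.round(P,1).tolist())
Q=np.array([onz(d,p,.032)[:2] for p in P]);print(planecircle(d,P,.032))
r=least_squares(lambda s:np.hypot(*(Q-s).T)-.09,[.527,.082]);print(r.x,r.fun.round(4))
E
```

```text
[[198.5, 133.0], [274.0, 97.5], [351.5, 130.0], [380.0, 204.0], [172.5, 207.0]]
(array([0.52827261, 0.08013203]), np.float64(0.09179248368228744), 4)
[0.52571224 0.08092568] [-0.0002  0.0002 -0.      0.0017  0.0018]
```

```bash
python3 -m creep '[[15,0,0.3,0,0,0,15],[15,0,0,0,0,0,15],[10,0,0,0,-0.001,0,15],[5,0,0,0,0,0,15],[0,0,0,0,0,0,15]]';python3 st.py .5268 .0817 .0942 72
```

```text
time: 6.3
position: [0.5269, 0.0816, 0.2722]
tool_rot: [0.247, 1.558, -0.248]
ft_force: [0.1, 0.0, -2.5]
grip_width: 0.286
t 6.3 tcp [0.5269 0.0816 0.2722] grasp [0.5266 0.0815 0.1082] F [ 0.1  0.  -2.5] w mm 24.8
q [-0.61  0.19  0.44  1.91 -0.09  1.06  1.13]
axes [[-0.002, 0.31, 0.951], [-0.001, 0.951, -0.31], [-1.0, -0.001, -0.001]]
turn tool rv [-0.001 -0.001  0.001] shift tool mm [14.   0.2  0.1] TCP shift for final [14.   0.  -0.1]
turn tool rv [3.14e+00 2.00e-03 2.00e-03] shift tool mm [14.   0.2  0.1] TCP shift for final [14.   0.  -0.1]
```

```bash
python3 -m creep '[[5,0,0,0,0,0,15],[3,0,0,0,0,0,15],[2,0,0,0,0,0,15],[1.5,0,0,0,0,0,15]]';python3 -m creep '[[1,0,0,0,0,0,15],[1,0,0,0,0,0,15],[0,0,0,0,0,0,15]]';python3 st.py .5268 .0817 .0942 72
```

```text
time: 6.7
position: [0.5274, 0.0821, 0.2617]
tool_rot: [0.247, 1.556, -0.247]
ft_force: [-0.1, -0.6, -2.9]
grip_width: 0.288
time: 7.0
position: [0.5273, 0.082, 0.2597]
tool_rot: [0.247, 1.557, -0.247]
ft_force: [-0.5, -0.1, -2.4]
grip_width: 0.285
t 7.0 tcp [0.5273 0.082  0.2597] grasp [0.5273 0.082  0.0957] F [-0.5 -0.1 -2.4] w mm 24.8
q [-0.6   0.21  0.44  1.92 -0.1   1.03  1.14]
axes [[-0.0, 0.31, 0.951], [0.0, 0.951, -0.31], [-1.0, 0.0, -0.0]]
turn tool rv [-0.001 -0.    -0.   ] shift tool mm [ 1.5 -0.5 -0.4] TCP shift for final [ 1.5 -0.5 -0.4]
turn tool rv [ 3.141 -0.     0.   ] shift tool mm [ 1.5 -0.5 -0.4] TCP shift for final [ 1.5 -0.5 -0.4]
```

Lip is in the ring with no side force. Last millimetres now.

```bash
python3 -m creep '[[1,0,0,0,0,0,15],[0,0,0,0,0,0,15]]';python3 -m creep '[[0.6,0,0,0,0,0,15],[0,0,0,0,0,0,15]]';python3 -m creep '[[0.6,0,0,0,0,0,15],[0,0,0,0,0,0,15]]'
```

```text
time: 7.2
position: [0.5273, 0.082, 0.2587]
tool_rot: [0.247, 1.557, -0.247]
ft_force: [0.4, -0.5, -3.4]
grip_width: 0.283
time: 7.4
position: [0.5273, 0.082, 0.2581]
tool_rot: [0.247, 1.557, -0.247]
ft_force: [-0.2, 1.0, -2.6]
grip_width: 0.287
time: 7.6
position: [0.5274, 0.082, 0.2577]
tool_rot: [0.247, 1.556, -0.247]
ft_force: [-1.2, -0.5, -0.9]
grip_width: 0.288
```

```bash
python3 -m creep '[[0.4,0,0,0,0,0,15],[0,0,0,0,0,0,15]]';python3 -m creep '[[0,0,0,0,0,0,32],[0,0,0,0,0,0,50],[0,0,0,0,0,0,55],[0,0,0,0,0,0,55]]';  python3 -m creep '[[-10,0,0,0,0,0,55],[-25,0,0,0,0,0,55],[-30,0,0,0,0,0,55],[0,0,0,0,0,0,55]]'; python3 st.py .6107 .0543 .15 72
python3 - <<'E'
from h import *
for n in("wrist","side"):
    d=get_image(n);cv2.imwrite(f"pics/{n}4.png",d["img"][:,:,::-1])
E
```

```text
time: 7.8
position: [0.5274, 0.082, 0.2577]
tool_rot: [0.247, 1.557, -0.247]
ft_force: [-2.7, -0.3, 2.9]
grip_width: 0.287
time: 8.2
position: [0.5274, 0.0821, 0.2571]
tool_rot: [0.247, 1.556, -0.247]
ft_force: [-0.3, -0.5, 0.3]
grip_width: 0.554
time: 8.6
position: [0.529, 0.0821, 0.327]
tool_rot: [0.25, 1.549, -0.244]
ft_force: [1.0, -0.1, 0.8]
grip_width: 0.629
t 8.6 tcp [0.529  0.0821 0.327 ] grasp [0.5304 0.0825 0.163 ] F [ 1.  -0.1  0.8] w mm 54.7
q [-0.62  0.13  0.45  1.86 -0.06  1.16  1.11]
axes [[0.008, 0.31, 0.951], [0.003, 0.951, -0.31], [-1.0, 0.005, 0.007]]
turn tool rv [-0.001  0.007 -0.005] shift tool mm [13.5 -2.  85. ] TCP shift for final [13.5 -1.2 86.2]
turn tool rv [ 3.141 -0.008 -0.011] shift tool mm [13.5 -2.  85. ] TCP shift for final [13.5 -1.2 86.2]
```

View pics/wrist4.png

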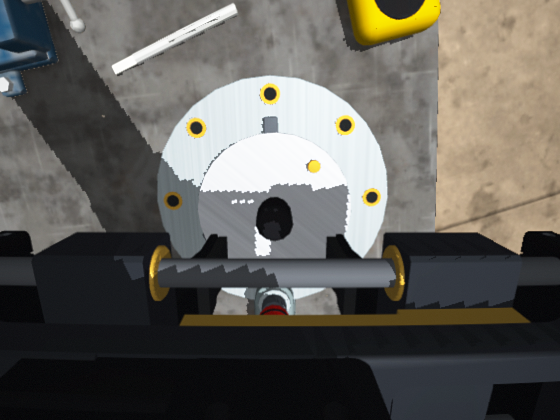

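View pics/side4.png

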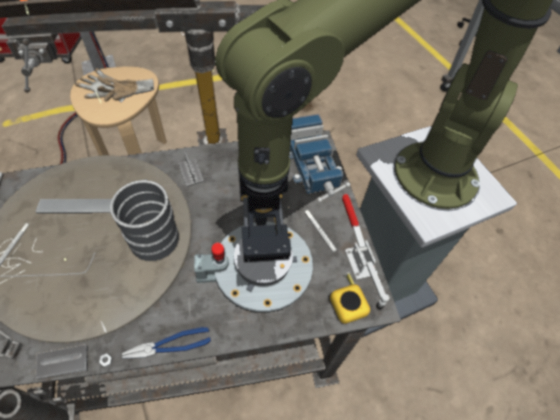

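Wrist view: the cover lies centred on the ring, grip at (273,217), and the marker holder and tape are unmoved. The vertical load passed to the ring at grasp z 0.094, as expected. Moving above the knob.

```bash
python3 -m creep '[[0,0,25,0,0.007,-0.005,50],[0,-1,30,0,0,0,50],[0,0,20,0,0,0,50],[0,0,10,0,0,0,50],[0,0,0,0,0,0,50]]'; python3 st.py .6107 .0543 .095 72
python3 - <<'E'
from h import *
for n in("wrist","side","top"):
    d=get_image(n);cv2.imwrite(f"pics/{n}5.png",d["img"][:,:,::-1])
    if n=="wrist":cv2.imwrite("pics/w5z.png",cv2.resize(d["img"][80:240,180:380,::-1],None,fx=4,fy=3.75,interpolation=cv2.INTER_CUBIC))
    print(n,"knob top proj",proj(d,(.6107,.0543,.112)),"cover",proj(d,(.527,.082,.107)))
E
```

```text
time: 9.2
position: [0.6081, 0.0542, 0.3205]
tool_rot: [0.244, 1.566, -0.253]
ft_force: [-0.1, -0.1, -0.6]
grip_width: 0.576
t 9.2 tcp [0.6081 0.0542 0.3205] grasp [0.6065 0.0536 0.1565] F [-0.1 -0.1 -0.6] w mm 50.1
q [-0.53  0.31  0.48  1.67 -0.15  1.2   1.24]
axes [[-0.01, 0.311, 0.95], [-0.004, 0.95, -0.311], [-1.0, -0.007, -0.008]]
turn tool rv [-0.002 -0.008  0.007] shift tool mm [61.5  2.4  4.3] TCP shift for final [61.5  1.3  2.9]
turn tool rv [3.14  0.01  0.013] shift tool mm [61.5  2.4  4.3] TCP shift for final [61.5  1.3  2.9]
wrist knob top proj [278.59924249 241.76269496] cover [279.47442238  98.50941666]
side knob top proj [218.65085067 246.21720142] cover [263.85487636 244.92985487]
top knob top proj [228.51932403 138.2614392 ] cover [212.16978026 183.40891158]
```

View pics/wrist5.png

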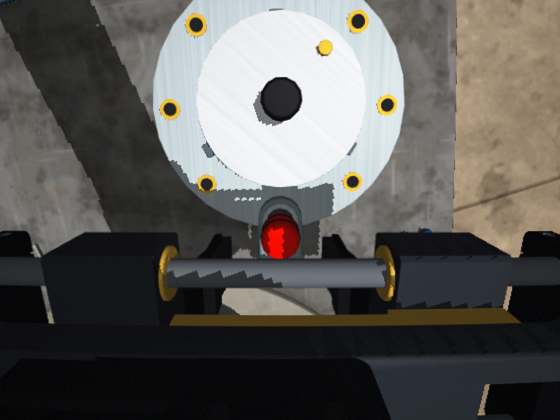

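View pics/side5.png

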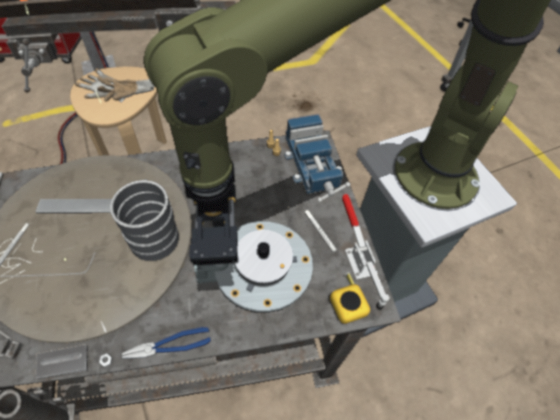

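View pics/w5z.png

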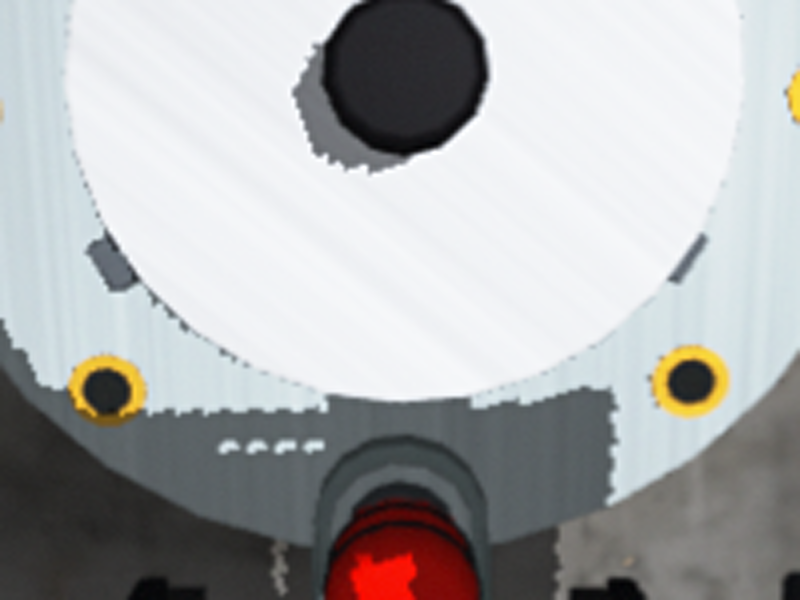

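```bash
python3 - <<'E'
from h import *
d=get_image("wrist")
print("bush",planecircle(d,[(196,24),(358,21),(170,109),(387,104),(207,184),(353,181)],.032))
print("flange",planecircle(d,[(281,10),(196.7,104),(365.5,96),(280,186.7),(212.5,153),(352.5,150.7)],.073))
print("grip",onz(d,(281.5,98.5),.107), "knob top",onz(d,(281,238),.112))
I=d["img"];cv2.imwrite("pics/w6.png",cv2.resize(I[190:270,220:340,::-1],None,fx=6,fy=6,interpolation=cv2.INTER_CUBIC))
E
```

```text
bush (array([0.52458054, 0.0828346 ]), np.float64(0.09050317301497471), 6)
flange (array([0.52658874, 0.08452915]), np.float64(0.05993605439587134), 6)
grip [0.52613177 0.08442808 0.107     ] knob top [0.60784237 0.05788095 0.112     ]
```

View pics/w6.png

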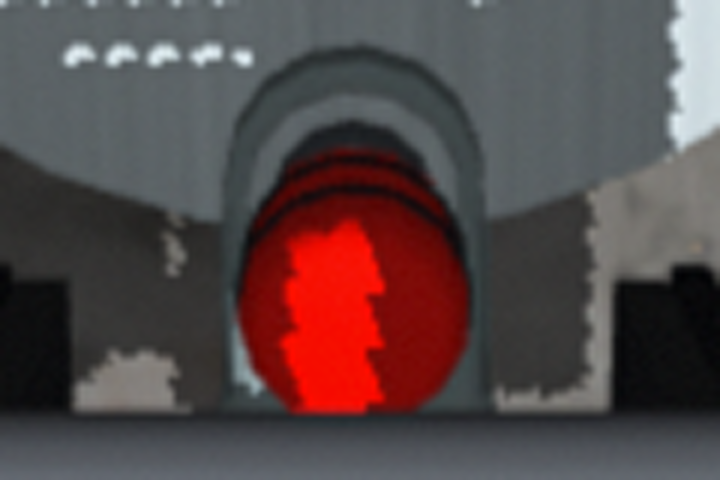

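Wrist view: the knob cap is centred at about (279,241), where it was predicted (278.6,241.8). The flange radius at z=0.073 comes out at 59.9 mm, centred within about 2.6 mm of the bushing circle, so the cover is seated. Descending onto the knob.

```bash
python3 -m creep '[[10,1.3,2.9,-0.002,-0.008,0.007,50],[10,0,0,0,0,0,50],[5,0,0,0,0,0,50],[0,0,0,0,0,0,50]]'; python3 st.py .6107 .0545 .096 72
```

```text
time: 9.8
position: [0.6102, 0.0552, 0.2951]
tool_rot: [0.246, 1.558, -0.245]
ft_force: [-0.4, -0.5, 0.7]
grip_width: 0.573
t 9.8 tcp [0.6102 0.0552 0.2951] grasp [0.6101 0.0554 0.1311] F [-0.4 -0.5  0.7] w mm 49.8
q [-0.52  0.34  0.47  1.7  -0.17  1.15  1.25]
axes [[-0.001, 0.308, 0.952], [0.001, 0.952, -0.308], [-1.0, 0.001, -0.001]]
turn tool rv [ 0.002 -0.001 -0.001] shift tool mm [35.1 -0.7  0.9] TCP shift for final [35.1 -0.6  0.7]
turn tool rv [-3.14e+00  1.00e-03 -2.00e-03] shift tool mm [35.1 -0.7  0.9] TCP shift for final [35.1 -0.6  0.7]
```

```bash
python3 -m creep '[[10,-0.6,0.7,0,0,0,50],[10,0,0,0,0,0,50],[10,0,0,0,0,0,50],[5,0,0,0,0,0,50],[0,0,0,0,0,0,50]]'; python3 st.py .6107 .0545 .096 72
```

```text
time: 10.3
position: [0.611, 0.0544, 0.2603]
tool_rot: [0.246, 1.558, -0.245]
ft_force: [-0.7, 1.1, -0.9]
grip_width: 0.576
t 10.3 tcp [0.611  0.0544 0.2603] grasp [0.6109 0.0546 0.0963] F [-0.7  1.1 -0.9] w mm 50.1
q [-0.51  0.37  0.46  1.73 -0.19  1.08  1.27]
axes [[-0.001, 0.308, 0.951], [0.001, 0.951, -0.308], [-1.0, 0.001, -0.001]]
turn tool rv [ 0.001 -0.001 -0.001] shift tool mm [ 0.3 -0.1 -0.2] TCP shift for final [ 0.3  0.  -0.3]
turn tool rv [-3.14e+00  1.00e-03 -1.00e-03] shift tool mm [ 0.3 -0.1 -0.2] TCP shift for final [ 0.3  0.  -0.3]
```

```bash
python3 -m creep '[[0,0,0,0,0,0,30],[0,0,0,0,0,0,15],[0,0,0,0,0,0,15],[0,0,0,0,0,0,15],[0,0,0,0,0,0,15]]' 55; python3 -m creep '[[0,0,0,0,0,0,15],[0,0,0,0,0,0,15]]'; python3 -m creep '[[-3,0,0,0,0,0,15],[-4,0,0,0,0,0,15],[-4,0,0,0,0,0,15],[0,0,0,0,0,0,15]]';python3 st.py .6107 .0545 .116 72
```

```text
time: 10.8
position: [0.6115, 0.0539, 0.2621]
tool_rot: [0.247, 1.555, -0.244]
ft_force: [0.1, -2.4, 2.2]
grip_width: 0.281
time: 11.0
position: [0.6115, 0.0539, 0.2621]
tool_rot: [0.247, 1.555, -0.244]
ft_force: [-1.8, -1.6, 3.5]
grip_width: 0.287
time: 11.4
position: [0.6115, 0.054, 0.2725]
tool_rot: [0.247, 1.555, -0.245]
ft_force: [4.6, -2.4, -9.7]
grip_width: 0.284
t 11.4 tcp [0.6115 0.054  0.2725] grasp [0.6117 0.0541 0.1085] F [ 4.6 -2.4 -9.7] w mm 24.7
q [-0.51  0.36  0.47  1.72 -0.18  1.1   1.26]
axes [[0.002, 0.308, 0.951], [0.001, 0.951, -0.308], [-1.0, 0.001, 0.001]]
turn tool rv [ 0.001  0.001 -0.001] shift tool mm [-7.5  0.  -1.1] TCP shift for final [-7.5  0.3 -0.9]
turn tool rv [-3.141e+00  2.000e-03  2.000e-03] shift tool mm [-7.5  0.  -1.1] TCP shift for final [-7.5  0.3 -0.9]
```

```bash
python3 -m creep '[[-4,0,0,0,0,0,15],[-3,0,0,0,0,0,15],[-1,0,0,0,0,0,15],[0,0,0,0,0,0,15]]'; python3 -m creep '[[-1,0,0,0,0,0,15],[0,0,0,0,0,0,15]]';python3 -m creep '[[-0.7,0,0,0,0,0,15],[0,0,0,0,0,0,15]]'
```

```text
time: 11.8
position: [0.6114, 0.054, 0.2799]
tool_rot: [0.246, 1.555, -0.245]
ft_force: [4.8, -2.6, -12.3]
grip_width: 0.279
time: 12.0
position: [0.6114, 0.0541, 0.2808]
tool_rot: [0.246, 1.555, -0.245]
ft_force: [5.3, -2.1, -11.7]
grip_width: 0.282
time: 12.2
position: [0.6114, 0.0541, 0.2814]
tool_rot: [0.246, 1.555, -0.245]
ft_force: [4.1, -2.6, -12.3]
grip_width: 0.282
```

```bash
python3 -m creep '[[-0.7,0,0,0,0,0,15],[0,0,0,0,0,0,15]]'; python3 -m creep '[[-0.7,0,0,0,0,0,15],[0,0,0,0,0,0,15]]'
python3 - <<'E'
from h import *
for n in("wrist","side","top"):
    d=get_image(n);cv2.imwrite(f"pics/{n}7.png",d["img"][:,:,::-1])
E
```

```text
time: 12.4
position: [0.6114, 0.0541, 0.282]
tool_rot: [0.246, 1.555, -0.245]
ft_force: [5.7, -3.0, -13.0]
grip_width: 0.278
time: 12.6
position: [0.6114, 0.0541, 0.2822]
tool_rot: [0.246, 1.555, -0.245]
ft_force: [7.0, -2.1, -15.2]
grip_width: 0.285
```

View pics/wrist7.png

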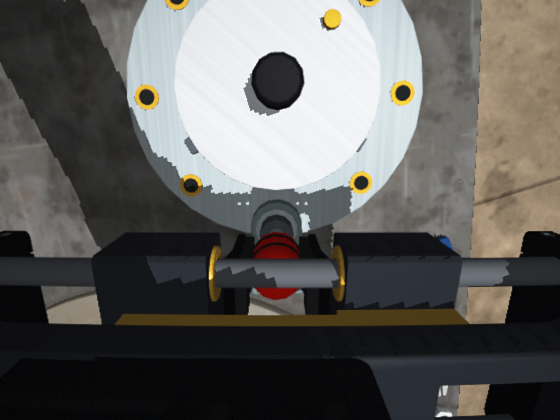

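View pics/side7.png

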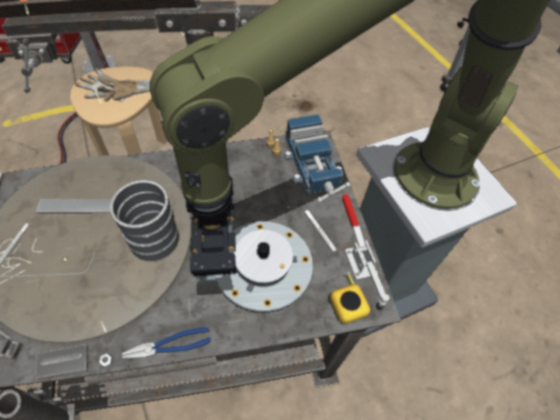

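The stop is reached: 20.1 mm of lift, with the force stepping past the spring's 12 N. The images show the cover flat on the ring. I'll hold briefly and check for slip.

```bash
python3 -m creep '[[0,0,0,0,0,0,15],[0,0,0,0,0,0,15],[0,0,0,0,0,0,15],[0,0,0,0,0,0,15],[0,0,0,0,0,0,15]]'; python3 - <<'E'
from h import *
d=get_image("wrist");I=d["img"].astype(int)
m=np.zeros(I.shape[:2],bool);m[0:195,165:390]=(I.min(2)>222)[0:195,165:390]
c=biggest(m)[:,0];c=c[c[:,1]>2]
print("flange",planecircle(d,c,.073))
print("bush",planecircle(d,[(147,97),(403,93),(190.5,185),(361,183)],.032))
E
python3 -m creep '[[0,0,0,0,0,0,15],[0,0,0,0,0,0,15],[0,0,0,0,0,0,15],[0,0,0,0,0,0,15],[0,0,0,0,0,0,15]]'
```

```text
time: 13.25
position: [0.6114, 0.0541, 0.2823]
tool_rot: [0.246, 1.555, -0.245]
ft_force: [6.7, -2.0, -14.5]
grip_width: 0.284
flange (array([0.52693316, 0.08316951]), np.float64(0.058967898887552044), 422)
bush (array([0.52617304, 0.08153009]), np.float64(0.09040632366304788), 4)
time: 13.8
position: [0.6114, 0.0541, 0.2822]
tool_rot: [0.246, 1.555, -0.245]
ft_force: [6.5, -3.6, -14.1]
grip_width: 0.289
```

Stable: the cover is within about 2 mm of the ring's centre, and the pin is held without slipping.

```bash
python3 -c "
from bench import ctrl
print(ctrl.close_job())"
```

```text
the job is handed in; nothing more can be done
None
```

I set the cover on the pipe ring and let go of it. Then I pulled the index pin up to its stop and handed the job in at about 14 s with the gripper still holding it.

**Cover:** its weight passed to the ring at the expected height (grasp point 94 mm above the table). After release, the wrist view put it about 2 mm from the bushing-circle centre. The flange radius measured 59–60 mm at the seated height, so it is sitting down in the ring. I did not measure its tilt as a number, but it looked level in the wrist and side views.

**Pin:** lifted 20.1 mm, where the downward pull rose from the spring's roughly 12 N to 14–15 N, which I read as the stop. Over the next second or so the height, force and 25 mm opening held steady, with no slip. There is also a steady sideways force of about 7 N on the pin, which I left as it was.

**Bystanders:** the tape measure and marker holder look unmoved in the later views. The T sample shows no change in the side views, and I never worked near it. I judged all three by eye, not by measurement.

No check failed. The camera views differed from each other by 2–3 mm, and once by about 6 mm on rim points I picked by eye.

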